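# Set out the shoe-polishing kit

### The arm

A 6-joint arm with a two-finger parallel gripper is mounted at the origin on the work surface. World frame = base frame: x ahead of the robot, y to its left, z up, the work surface at z = 0. Lengths are in m, angles in degrees, forces in N, time in s.
With the tool pointing down it reaches from about 0.25 to 0.725 m from the base axis. Payload 9.7 kg.
Tool frame: the origin (TCP) lies on the mounting face of the last link; the fingertips stand 173 mm ahead of it and the grasp point (between the pads) lies 155 mm ahead of it; z points along the fingers, y is the line along which they close (so a half turn about z gives the same grasp; the last joint's range is limited). The gripper opens to 85 mm and grips with 20 to 120 N. Pads are 22 mm wide; open, the fingers measure 114 mm over their backs; the gripper's body (76 mm by 85 mm) begins 54 mm behind the grasp point. The pads swing forward as they close: fully open they stand 13 mm farther back than shut.
Start: joints at [73.912, 4.979, 10.078, 95.1, 0, 90], TCP at [0.152, 0.528, 0.405] pointing down, gripper open.
Joint ranges: [-179.16, 179.16], [-48.56, 103.87], [-65.8, 70.77], [-126.05, 130.52], [-82.76, 87.17], [-180, 180]. Speed limits (degrees/s): [127.2, 127.2, 147.25, 180, 180, 180].

### API

Orientations are given as [roll, pitch, yaw] about the fixed x, y, z axes, in that order (R = Rz(yaw) Ry(pitch) Rx(roll)).
In Python, from workcell import bot, camera, camera_model, outline_of, pinpoint gives the robot as it stands.
- The arm moves only by the tool move_arm, never from a script. Its arguments are lists of equal length, an entry for each row: "jaw": the closure, from 0 (fully open) to 1 (shut); "delta_pos": the shift along the world's x, y, z in m, a list of three; "yaw": the turn about the world's z in rad. In form: {"jaw": [jaw, ...], "delta_pos": [[dx, dy, dz], ...], "yaw": [yaw, ...]}. A call has 1 to 10 rows; each row shifts and turns the commanded pose from where the row before left it; what a row does not reach is not made up. A row lasts 1/12 s, in which the tool goes at most 41.7 mm and 7.16 degrees, less where a joint would pass 70% of its speed; a pose out of reach is approached as far as the arm can. A call with a gripper value outside its range is refused whole. The fingers move at their own pace and stop on an object; "force" is the grip in N (left out, the last holds). Time passes only in rows, so rows that do not move let the fingers close. It gives the time, the measured TCP pose, the force, the opening and the grip force at its end, in the units of the state.
- bot.get_obs(): the state, without advancing time (a new reading comes with each control period).
- camera(name): name is "side" or "top"; returns the picture (480x640x3 uint8, red, green, blue); there is no depth.
- camera_model(name): a dict with "fx", "fy", "cx", "cy" (pixels), "R" (3x3) and "t" (3): a world point X has camera coordinates R X + t. Camera axes: x right, y down, z forward; pixel columns grow to the right and rows downward; lengths in m; the calibration is good to about 2 mm. A picture is of the moment at which its call begins. camera_model takes no time and is no camera call.
- bot.job_done(): hands the job in; it is judged then, once.
Trained networks look in the newest picture that a camera, given by its name, has taken for a name from the list of things; names that differ only in an ending like _2 or _b are one class to them, and where a whole thing is asked for, a point or a joint stands for the part that bears it (a point fixed in the world has none). Each returns a list of dicts, best first, with "confidence" (0 to 1); they miss things now and then, are a little off and sometimes report something else, mostly with a low value. They report only what shows in the picture. A call takes as long as a camera call. They do not tell look-alikes from the thing itself.
- outline_of(camera, thing): "mask" (480x640 bool, what is visible of it) and "xy" ([column, row] in pixels, amid what is visible of it).
- pinpoint(camera, thing): "xy" ([column, row] in pixels: a listed point, or the origin of a listed thing).
The state is a dict: "time": time; "q": joint angles; "qd": joint speeds; "joint_efforts": joint torques, N m; "ee_pos": TCP position; "tcp_rot": TCP orientation; "wrist_force": force on the tool from outside, world axes, zero at the start; "torque": the same for the moment, N m; "opening": finger opening in m; "grasp_force": force on a finger pad.
Only numpy, scipy, OpenCV 4.12 (cv2) and the standard library are available. Lean on these libraries where they do the work, as an engineer would, in place of code of your own. Each camera call takes 0.05 s, during which the arm holds its last target. There are 200 camera calls.

### The job

Set out the polishing kit from the plywood board: put the large tin in the centre of the clear tray and the small tin centred on top of it, and stand the jar on the desk midway between the tray and the mug, in line with them. Lay the black brush bristles down on the desk to the left of the tray as seen from the robot, alongside it and parallel, its ends level with the tray's ends and about a finger's width (15 mm) clear of it. Leave the mug, the shoehorn and the rubber heel where they are.

Things in the scene. Friction and masses are not known exactly. Their poses are not given: they have to be found in the camera images.
- tin_large: larger of the two plain metal polish tins: a flat closed disc, 64 mm across, 28 mm high, flat lid. Starts on the board. Origin at the centre of its underside, z up.
- tin_small: smaller plain metal polish tin: 46 mm across, 20 mm high, flat lid. Starts on the board. Origin at the centre of its underside, z up.
- jar: glass jar of shoe cream with a black screw cap: 60 mm high, the glass 48 mm across up to 28 mm height, then narrowing to 38 mm just under the cap, the cap its top 16 mm and 43 mm across. Starts upright on the board. Origin at the centre of its underside, z up.
- brush: black shoe brush lying bristles down: 150 mm long, 46 mm wide, 42 mm high. The back is the upper 19 mm (46 mm wide); the stiff bristle block below it is 38 mm wide and 24 mm high. Starts on the board with its length across the board. Origin at the centre of the underside of the bristles; x along its length, y across its width, z up.
- tray: clear plastic tray, fixed to the desk, empty at the start: 150 mm along its x (pointing away from the robot, to within about 12 degrees) by 120 mm along its y (to the left as the robot sees it), walls 15 mm high and 4 mm thick, floor 4 mm thick. Origin at the centre of its underside on the desk; z up.
- mug: white mug, 80 mm across, 95 mm high, standing beyond the far (+x) side of the tray on the tray's centre line, its centre 225 mm from the tray's centre, so 110 mm are free between tray and mug; its handle points away from the tray. Loose, not to be moved. Origin at the centre of its underside.
- board: thin plywood board fixed on the desk, 260 mm (its x) by 270 mm (its y), 6 mm thick, on which the kit starts: tins and jar in a row about 85 mm apart along its y, the brush and the shoehorn about 90 mm before and behind that row. Origin at the centre of its underside; z up.
- shoehorn: flat steel shoehorn with a wooden grip, 173 mm by 36 mm, 4 to 6 mm high, lying on the board across it. Loose, not to be moved. Origin at its underside near the middle, x along its length.
- heel: black rubber shoe heel, about 58 by 56 mm, 18 mm high, lying on the desk to the right of the tray. Loose, not to be moved. Origin at its underside near the middle.
There are look-alikes about, which are no part of the job. Of the things like the jar, leave any that is green or pink; of the rest the larger one is meant.

How it is judged:
By the outcome, as a careful person would: the job done as asked, in the order asked, and still so for the second after the job is handed in, with the robot touching nothing.
It also fails if it takes over 109 s, if anything falls off the work surface, if the arm or the gripper's body presses on something with over 40 N, if the wrist force passes 120 N, or if a joint passes its speed limit or range.

## Working session

There is one attempt and no reset: what is moved stays moved. The work goes in short steps, Python scripts to look and compute and a tool call to move; the robot and the scene stay as the last step left them, time stands still between calls to the robot, and variables do not carry over. Pictures are saved under pics/ and viewed, at most 14 in all, crops included, and the job is handed in when it is done.

Besides the shell and the picture viewer there is one more tool, called after ">>>" by a JSON object that holds its "fn" and its "kwargs", one argument or row to a line. move_arm: Moves the arm, as the interface text tells. Its arguments: {"type":"object","properties":{"jaw":{"type":"array"},"delta_pos":{"type":"array"},"yaw":{"type":"array"},"force":{"type":"number"}},"required":["jaw","delta_pos","yaw"]}

```bash
ls; mkdir -p pics; cat > h.py <<'E'
import numpy as np, cv2
from workcell import bot, camera, camera_model, outline_of, pinpoint
def ray(cam,xy,z):
    m=camera_model(cam);R=np.array(m["R"]);t=np.array(m["t"])
    d=R.T@np.array([(xy[0]-m["cx"])/m["fx"],(xy[1]-m["cy"])/m["fy"],1]);c=-R.T@t
    return c+d*(z-c[2])/d[2]
def proj(cam,X):
    m=camera_model(cam);p=np.array(m["R"])@np.array(X)+np.array(m["t"])
    return np.array([m["fx"]*p[0]/p[2]+m["cx"],m["fy"]*p[1]/p[2]+m["cy"]])
def snap(cam,name):
    im=camera(cam);cv2.imwrite(f"pics/{name}.png",im[:,:,::-1]);return im
E
python3 - <<'E'
from h import *
print(bot.get_obs())
for c in ["top","side"]:
    snap(c,c+"0")
    m=camera_model(c);print(c,-np.array(m["R"]).T@np.array(m["t"]),m["fx"])
    for n in ["tin_large","tin_small","jar","brush","tray","mug","board","shoehorn","heel"]:
        for r in pinpoint(c,n)[:4]:
            print(n,np.round(r["xy"],1),round(r["confidence"],2),np.round(ray(c,r["xy"],0.006 if n in("tin_large","tin_small","jar","brush","shoehorn") else 0),4))
E
```

```text
pics
{'time': 0.0, 'q': array([7.39100478e+01, 5.00905234e+00, 1.00338117e+01, 9.50969344e+01,
       2.87013296e-03, 9.00020872e+01]), 'qd': array([-0.09445438, -0.11481298, -0.03644567,  0.12839429,  0.05533651,
        0.06305158]), 'joint_efforts': array([-6.31547809e-04, -5.20387208e+01,  4.64806437e+01,  1.63755985e-02,
       -9.89875753e-05,  2.22213987e-05]), 'ee_pos': array([0.15242564, 0.52845899, 0.4039968 ]), 'tcp_rot': array([-1.79927825e+02, -2.86750147e-03,  1.63907957e+02]), 'wrist_force': array([ 0.14998643,  0.33554427, -0.81298829]), 'torque': array([ 0.00996912, -0.01084698, -0.07011672]), 'grasp_force': 0.0, 'opening': 0.08570121229546779}
top [0.41495926 0.00888995 0.83420189] 451.78648896254344
tin_large [242.6 284.4] 0.85 [0.5374 0.1739 0.006 ]
tin_small [290.8 284.6] 0.81 [0.5384 0.0849 0.006 ]
jar [133.5 328.4] 0.97 [0.4544 0.3657 0.006 ]
jar [136.6 250.7] 0.95 [0.598  0.3773 0.006 ]
jar [134.7 295.1] 0.83 [0.5144 0.3708 0.006 ]
jar [504.9 280.2] 0.52 [ 0.553  -0.3106  0.006 ]
brush [255.8 235.8] 0.9 [0.6305 0.1548 0.006 ]
tray [440.  292.4] 0.87 [ 0.5293 -
[... 254 characters left out ...]
7] 455.5159080443824
tin_large [255.2 211.5] 0.98 [0.5352 0.1826 0.006 ]
tin_small [278.8 239.9] 0.67 [0.5328 0.08   0.006 ]
jar [236.2 160.5] 0.88 [0.5881 0.3632 0.006 ]
jar [184.9 180.6] 0.72 [0.4507 0.3717 0.006 ]
jar [213.4 166.7] 0.63 [0.5304 0.3762 0.006 ]
jar [239.8 192.3] 0.55 [0.5381 0.2578 0.006 ]
brush [296.5 200.8] 0.75 [0.6307 0.1553 0.006 ]
tray [356.2 332.7] 0.93 [ 0.5291 -0.19    0.    ]
tray [408. 376.] 0.24 [ 0.549  -0.3087  0.    ]
mug [435.5 274.7] 0.87 [ 0.7442 -0.1832  0.    ]
board [247.2 219.7] 0.74 [0.5098 0.1767 0.    ]
board [241.2 192.9] 0.38 [0.5422 0.2599 0.    ]
shoehorn [223.8 235.7] 0.87 [0.4423 0.1608 0.006 ]
heel [405.9 374.2] 0.67 [ 0.5482 -0.3041  0.    ]
```

View pics/top0.png

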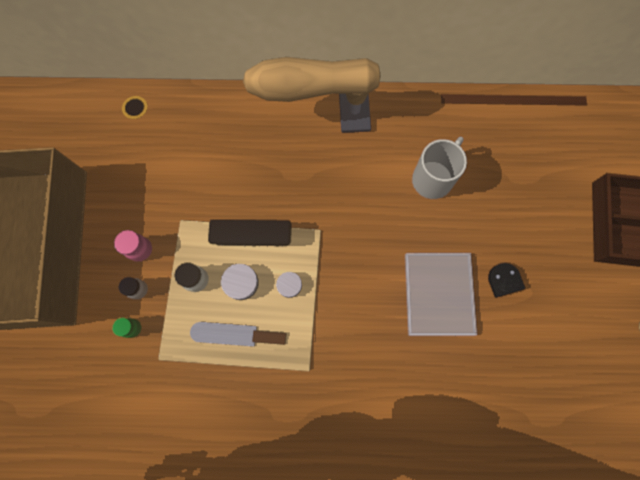

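View pics/side0.png

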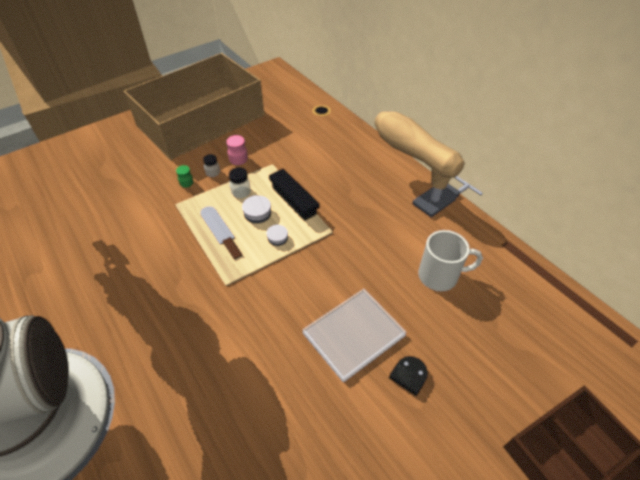

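The jar-like things in the top view are pink (130,244), dark and small (130,288), green (125,328), and dark-capped on the board (190,277). Leaving out green and pink, the larger one is the jar on the board at (190,277). The brush is at (250,232), the large tin (240,282), the small tin (289,285), the tray (441,294), the mug (440,168). Next I fit silhouettes in both views and check a crop.

```bash
cat >> h.py <<'E'
from scipy.optimize import minimize
def cyl(rz):
    a=np.linspace(0,2*np.pi,48,endpoint=False)
    return np.vstack([np.c_[r*np.cos(a),r*np.sin(a),0*a+z] for r,z in rz])
def box(l,w,z0,z1): return np.array([[x,y,z] for x in(-l/2,l/2) for y in(-w/2,w/2) for z in(z0,z1)])
MOD={"tin_large":[cyl([(.032,0),(.032,.028)])],"tin_small":[cyl([(.023,0),(.023,.020)])],
"jar":[cyl([(.024,0),(.024,.028)]),cyl([(.024,.028),(.019,.044)]),cyl([(.0215,.044),(.0215,.06)])],
"brush":[box(.15,.046,.023,.042),box(.142,.038,0,.024)],"tray":[box(.15,.12,0,.015)],"mug":[cyl([(.04,0),(.04,.095)])],
"heel":[box(.058,.056,0,.018)]}
def sil(cam,n,p,z):
    S=8;im=np.zeros((480,640),np.uint8);c,s=np.cos(p[2]),np.sin(p[2])
    for part in MOD[n]:
        W=part@np.array([[c,s,0],[-s,c,0],[0,0,1]])+[p[0],p[1],z]
        uv=np.array([proj(cam,w) for w in W])
        cv2.fillConvexPoly(im,cv2.convexHull(np.round(uv*16).astype(np.int32)),255,cv2.LINE_AA,4)
    return im/255.
def fit(n,p0,z,masks,yaw=False):
    def cost(p,cs):
        q=[p[0],p[1],p[2] if yaw else 0];e=0
        for c in cs:
            s=sil(c,n,q,z);m=masks[c];e+=1-np.minimum(s,m).sum()/np.maximum(s,m).sum()
        return e/len(cs)
    out={}
    for cs in [tuple(masks)]+([(c,) for c in masks] if len(masks)>1 else []):
        x0=np.array(p0 if yaw else p0[:2],float);k=len(x0)
        sx=np.vstack([x0]+[x0+d for d in np.diag([.008,.008,.08][:k])])
        r=minimize(cost,x0,args=(cs,),method="Nelder-Mead",options=dict(initial_simplex=sx,xatol=1e-4,fatol=1e-5,maxiter=150))
        out[cs]=(np.round(r.x,4),round(r.fun,3))
    return out
def locate(n,p0,z,yaw=False,cams=("top","side")):
    masks={}
    for c in cams:
        uv=proj(c,[p0[0],p0[1],z+.02]);rs=[r for r in outline_of(c,n) if r["confidence"]>.2]
        rs=[r for r in rs if np.hypot(*(np.array(r["xy"])-uv))<25]
        if rs: masks[c]=rs[0]["mask"].astype(float)
    return fit(n,p0,z,masks,yaw) if masks else None
E
python3 - <<'E'
from h import *
for n,p,z,y in [("tin_large",(.535,.175,0),.006,0),("tin_small",(.535,.084,0),.006,0),("jar",(.54,.258,0),.006,0),("brush",(.63,.155,1.57),.006,1),("tray",(.529,-.19,0),0,1),("mug",(.75,-.187,0),0,0)]:
    print(n,locate(n,p,z,bool(y)))
im=cv2.imread("pics/top0.png")
a=cv2.resize(im[215:375,100:330],None,fx=3.4,fy=3.4,interpolation=cv2.INTER_CUBIC);cv2.imwrite("pics/crop0.png",a)
E
```

```text
Traceback (most recent call last):
  File "h.py", line 47, in locate
    return fit(n,p0,z,masks,yaw) if masks else None
           ~~~^^^^^^^^^^^^^^^^^^
  File "h.py", line 38, in fit
    r=minimize(cost,x0,args=(cs,),method="Nelder-Mead",options=dict(initial_simplex=sx,xatol=1e-4,fatol=1e-5,maxiter=150))
  File "h.py", line 32, in cost
    s=sil(c,n,q,z);m=masks[c];e+=1-np.minimum(s,m).sum()/np.maximum(s,m).sum()
  File "h.py", line 25, in sil
    uv=np.array([proj(cam,w) for w in W])
                 ~~~~^^^^^^^
  File "h.py", line 8, in proj
    m=camera_model(cam);p=np.array(m["R"])@np.array(X)+np.array(m["t"])
ValueError: time passes only in moves, steps and waits
```

```bash
sed -i 's/^from workcell.*/&\n_cm=camera_model; _C={c:_cm(c) for c in ("top","side")}\ndef camera_model(c): return _C[c]/' h.py
python3 - <<'E'
from h import *
for n,p,z,y in [("tin_large",(.535,.175,0),.006,0),("tin_small",(.535,.084,0),.006,0),("jar",(.54,.258,0),.006,0),("brush",(.63,.155,1.57),.006,1),("tray",(.529,-.19,0),0,1),("mug",(.75,-.187,0),0,0)]:
    print(n,locate(n,p,z,bool(y)))
im=cv2.imread("pics/top0.png")
a=cv2.resize(im[215:375,100:330],None,fx=3.4,fy=3.4,interpolation=cv2.INTER_CUBIC);cv2.imwrite("pics/crop0.png",a)
E
```

```text
tin_large {('top', 'side'): (array([0.5386, 0.1756]), np.float64(0.159)), ('top',): (array([0.5413, 0.1752]), np.float64(0.124)), ('side',): (array([0.5352, 0.1779]), np.float64(0.179))}
tin_small {('top', 'side'): (array([0.5342, 0.0872]), np.float64(0.189)), ('top',): (array([0.5376, 0.0867]), np.float64(0.196)), ('side',): (array([0.5327, 0.0858]), np.float64(0.172))}
jar {('top', 'side'): (array([0.5442, 0.2603]), np.float64(0.168)), ('top',): (array([0.5454, 0.2608]), np.float64(0.105)), ('side',): (array([0.5409, 0.2617]), np.float64(0.203))}
brush {('top', 'side'): (array([0.6272, 0.1614, 1.56  ]), np.float64(0.142)), ('top',): (array([0.63  , 0.161 , 1.5438]), np.float64(0.101)), ('side',): (array([0.6247, 0.1624, 1.5194]), np.float64(0.141))}
tray {('top', 'side'): (array([ 0.5247, -0.1887,  0.0172]), np.float64(0.062)), ('top',): (array([ 0.528 , -0.1885,  0.0211]), np.float64(0.039)), ('side',): (array([ 0.5228, -0.1886,  0.0323]), np.float64(0.069))}
mug {('top', 'side'): (array([ 0.7513, -0.1847]), np.float64(0.108)), ('top',): (array([ 0.7532, -0.1852]), np.float64(0.058)), ('side',): (array([ 0.7477, -0.1861]), np.float64(0.134))}
```

View pics/crop0.png

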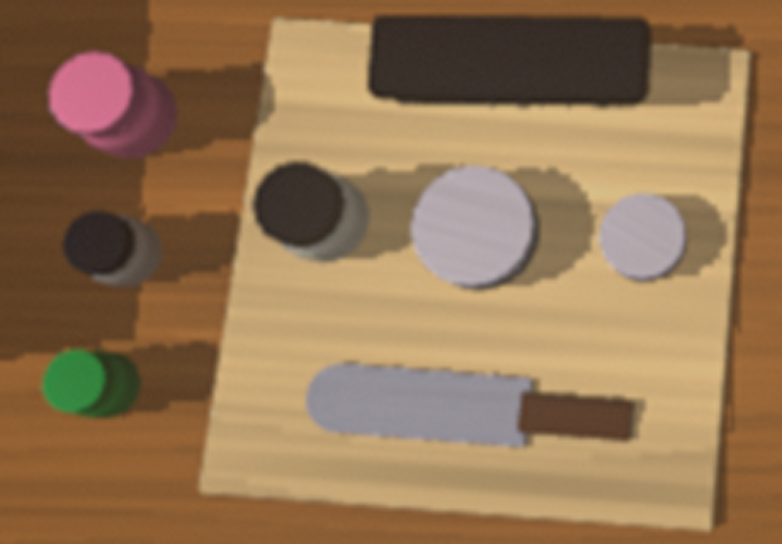

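Three measurements agree with the given sizes (mug to tray 225 mm in both views). The crop confirms the choices: on-board jar at crop (299,204), tins at (474,226) and (643,237), brush at (510,60). The top camera reads x about 5 mm farther than the side camera, so I use the mean and check once a tin is gripped.

>>> {"fn": "move_arm", "kwargs": {
  "jaw": [0.1, 0.1, 0.1, 0.1, 0.1, 0.1, 0.1, 0.1],
  "delta_pos": [
    [0.0257, -0.0235, -0.008],
    [0.0257, -0.0235, -0.008],
    [0.0257, -0.0235, -0.008],
    [0.0257, -0.0235, -0.008],
    [0.0257, -0.0235, -0.008],
    [0.0257, -0.0235, -0.008],
    [0.0257, -0.0235, -0.008],
    [0.0257, -0.0235, -0.008]
  ],
  "yaw": [-0.086, -0.086, -0.086, -0.086, -0.086, -0.086, -0.086, -0.086],
  "force": 30
}}

```text
time: 2.37
ee_pos: [0.3589, 0.339, 0.3405]
tcp_rot: [180.0, -0.0, 124.3]
wrist_force: [0.0, -0.2, -0.2]
opening: 0.0768
grasp_force: 0.0
```

>>> {"fn": "move_arm", "kwargs": {
  "jaw": [0.1, 0.1, 0.1, 0.1, 0.1, 0.1, 0.1, 0.1, 0.1],
  "delta_pos": [
    [0.0257, -0.0235, -0.008],
    [0.0257, -0.0235, -0.008],
    [0.0257, -0.0235, -0.008],
    [0.0257, -0.0235, -0.008],
    [0.0257, -0.0235, -0.008],
    [0.0257, -0.0235, -0.008],
    [0.0257, -0.0235, -0.008],
    [0, 0, 0],
    [0, 0, 0]
  ],
  "yaw": [-0.086, -0.086, -0.086, -0.086, -0.086, -0.086, -0.086, 0, 0]
}}

```text
time: 3.12
ee_pos: [0.5387, 0.1746, 0.2837]
tcp_rot: [-179.9, 0.0, 89.8]
wrist_force: [-0.7, 0.3, -0.5]
opening: 0.077
grasp_force: 0.0
```

>>> {"fn": "move_arm", "kwargs": {
  "jaw": [0.1, 0.1, 0.1, 0.1, 0.1, 0.1, 0.1],
  "delta_pos": [
    [0, 0.001, -0.02],
    [0, 0, -0.02],
    [0, 0, -0.02],
    [0, 0, -0.02],
    [0, 0, -0.015],
    [0, 0, -0.007],
    [0, 0, 0]
  ],
  "yaw": [0, 0, 0, 0, 0, 0, 0]
}}

```text
time: 3.7
ee_pos: [0.5369, 0.1775, 0.1815]
tcp_rot: [-179.9, 0.0, 90.1]
wrist_force: [1.4, 0.8, 0.4]
opening: 0.0766
grasp_force: 0.0
```

```bash
python3 - <<'E'
from h import *
snap("side","s1");im=cv2.imread("pics/s1.png")
cv2.imwrite("pics/s1c.png",cv2.resize(im[60:290,130:400],None,fx=2.5,fy=2.5))
E
```

```text
(no output)
```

View pics/s1c.png

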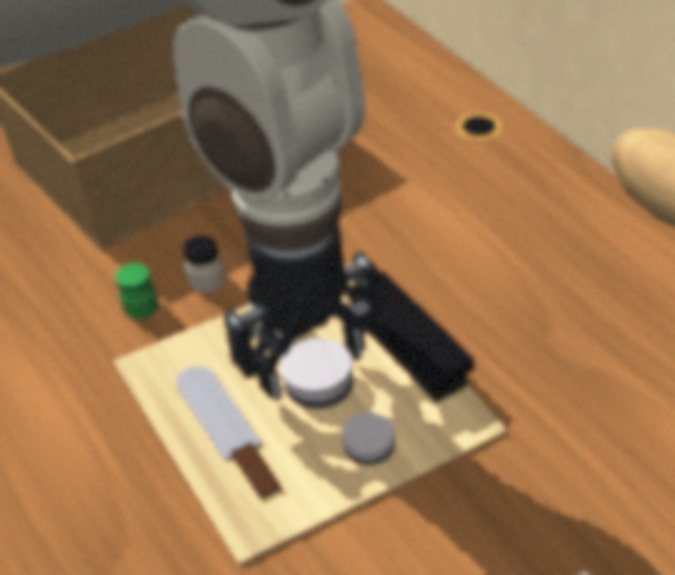

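The large tin (crop 317,370) sits between the fingers (270,375 and 355,340), clear of the brush and shoehorn. I close on it.

>>> {"fn": "move_arm", "kwargs": {
  "jaw": [0.2, 0.3, 0.4, 0.4, 0.4, 0.4, 0.4],
  "delta_pos": [
    [0, 0, 0],
    [0, 0, 0],
    [0, 0, 0],
    [0, 0, 0],
    [0, 0, 0],
    [0, 0, 0],
    [0, 0, 0]
  ],
  "yaw": [0, 0, 0, 0, 0, 0, 0],
  "force": 30
}}

```text
time: 4.33
ee_pos: [0.5383, 0.1773, 0.1844]
tcp_rot: [179.9, -0.1, 90.0]
wrist_force: [-2.3, 1.5, 6.5]
opening: 0.0623
grasp_force: 33.2
```

>>> {"fn": "move_arm", "kwargs": {
  "jaw": [0.4, 0.4, 0.4, 0.4, 0.4, 0.4, 0.4],
  "delta_pos": [
    [0, 0, 0.005],
    [0, 0, 0.015],
    [0, 0, 0.02],
    [0, 0, 0.03],
    [0, 0, 0.03],
    [0, 0, 0],
    [0, 0, 0]
  ],
  "yaw": [0, 0, 0, 0, 0, 0, 0]
}}

```text
time: 4.92
ee_pos: [0.5384, 0.1771, 0.285]
tcp_rot: [179.8, -0.1, 90.0]
wrist_force: [-0.1, -0.7, -1.4]
opening: 0.0619
grasp_force: 33.2
```

```bash
python3 - <<'E'
from h import *
o=bot.get_obs();print(o["ee_pos"],o["tcp_rot"],o["opening"],o["grasp_force"])
for c in("top","side"): snap(c,c+"2")
print(locate("tin_large",(.538,.177),.106))
E
```

```text
[0.53840361 0.17705765 0.28499326] [ 1.79782082e+02 -6.54001084e-02  8.99947982e+01] 0.06190142658226133 33.19652259349823
{('top', 'side'): (array([0.5362, 0.1712]), np.float64(0.435)), ('top',): (array([0.544 , 0.1595]), np.float64(0.669)), ('side',): (array([0.5354, 0.1743]), np.float64(0.198))}
```

>>> {"fn": "move_arm", "kwargs": {
  "jaw": [0.4, 0.4, 0.4, 0.4, 0.4, 0.4, 0.4, 0.4, 0.4, 0.4],
  "delta_pos": [
    [-0.001, -0.02, 0],
    [-0.001, -0.035, 0],
    [-0.001, -0.035, 0],
    [-0.001, -0.035, 0],
    [-0.001, -0.035, 0],
    [-0.001, -0.035, 0],
    [-0.001, -0.035, 0],
    [-0.001, -0.035, 0],
    [-0.001, -0.035, 0],
    [-0.001, -0.035, 0]
  ],
  "yaw": [0, 0, 0, 0, 0, 0, 0, 0, 0, 0]
}}

```text
time: 5.95
ee_pos: [0.5273, -0.1597, 0.2815]
tcp_rot: [-179.9, -0.0, 90.0]
wrist_force: [0.9, 1.1, -0.9]
opening: 0.0618
grasp_force: 33.2
```

>>> {"fn": "move_arm", "kwargs": {
  "jaw": [0.4, 0.4, 0.4, 0.4, 0.4, 0.4, 0.4, 0.4, 0.4],
  "delta_pos": [
    [-0.003, -0.02, 0],
    [0, -0.01, -0.015],
    [0, 0, -0.02],
    [0, 0, -0.02],
    [0, 0, -0.015],
    [0, 0, 0],
    [0, 0, 0],
    [0, 0, 0],
    [0, 0, 0]
  ],
  "yaw": [0, 0, 0, 0, 0, 0, 0, 0, 0]
}}

```text
time: 6.7
ee_pos: [0.5253, -0.1881, 0.2138]
tcp_rot: [179.9, 0.0, 90.0]
wrist_force: [0.1, -0.0, -1.3]
opening: 0.0615
grasp_force: 33.2
```

```bash
python3 - <<'E'
from h import *
o=bot.get_obs();print(o["ee_pos"],o["tcp_rot"],o["opening"],o["grasp_force"])
for c in("top","side"): snap(c,c+"3")
print(locate("tin_large",(.5245,-.188),.034))
a,b=[cv2.imread(f"pics/{c}3.png") for c in("top","side")]
cv2.imwrite("pics/c3.png",np.hstack([cv2.resize(a[200:380,370:530],(480,540)),cv2.resize(b[230:410,270:376],(318,540))]))
E
```

```text
[ 0.52526714 -0.18805084  0.21382475] [1.79919625e+02 2.71240953e-02 9.00121050e+01] 0.061469171967525146 33.16950559616089
{('top', 'side'): (array([ 0.5246, -0.1884]), np.float64(0.519)), ('top',): (array([ 0.5254, -0.1628]), np.float64(0.641)), ('side',): (array([ 0.5238, -0.1905]), np.float64(0.386))}
```

View pics/c3.png

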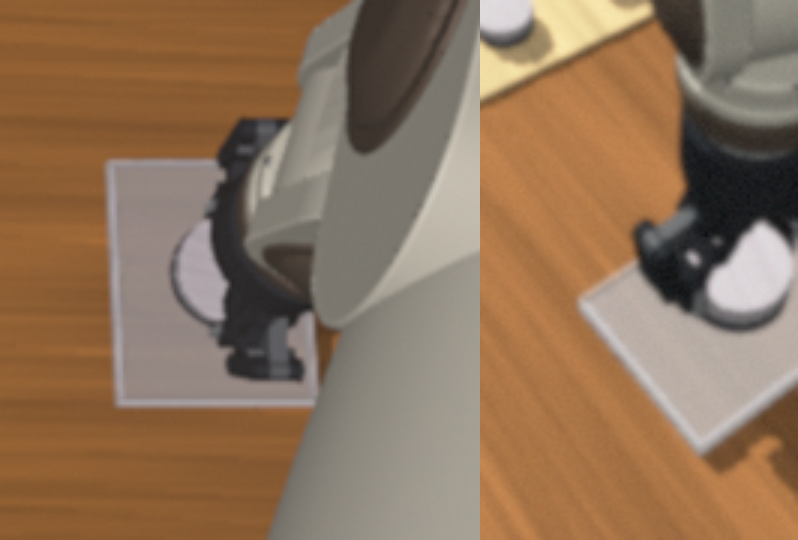

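The tin is in hand over the tray but has swung about the closing axis: the lid at crop (745,270) faces the −y side. I lower it slowly at the lowest grip so the floor turns it level, and I will move more gently from here on.

>>> {"fn": "move_arm", "kwargs": {
  "jaw": [0.4, 0.4, 0.4, 0.4, 0.4, 0.4, 0.4, 0.4],
  "delta_pos": [
    [0, 0, 0],
    [0, 0, -0.007],
    [0, 0, -0.006],
    [0, 0, -0.005],
    [0, 0, -0.004],
    [0, 0, -0.004],
    [0, 0, -0.003],
    [0, 0, 0]
  ],
  "yaw": [0, 0, 0, 0, 0, 0, 0, 0],
  "force": 20
}}

```text
time: 7.57
ee_pos: [0.5248, -0.188, 0.183]
tcp_rot: [-180.0, -0.0, 90.0]
wrist_force: [0.1, -0.0, -0.6]
opening: 0.0613
grasp_force: 33.1
```

```bash
python3 - <<'E'
from h import *
b=camera("side")[:,:,::-1]
cv2.imwrite("pics/c4.png",cv2.resize(b[230:410,270:430],(640,720))[:600])
E
```

```text
(no output)
```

View pics/c4.png

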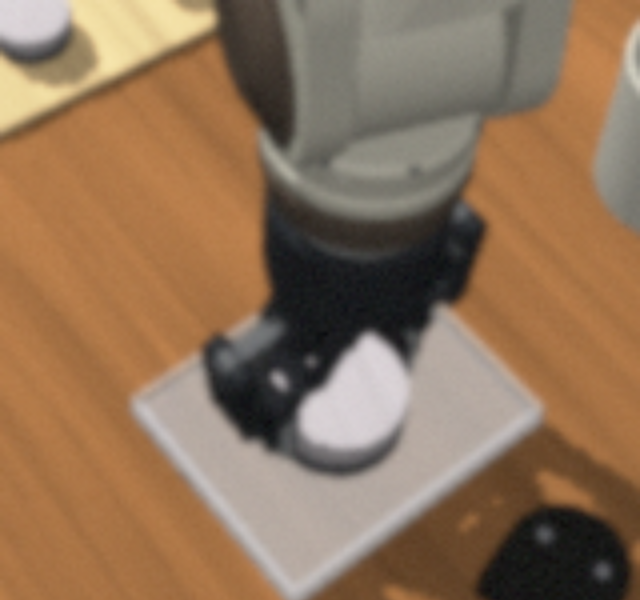

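The picture shows the lid cut off by the gripper body, so it may be level after all. I lower it the last few mm until contact and release.

>>> {"fn": "move_arm", "kwargs": {
  "jaw": [0.4, 0.4, 0.4, 0.4],
  "delta_pos": [
    [0, 0, -0.001],
    [0, 0, -0.001],
    [0, 0, 0],
    [0, 0, 0]
  ],
  "yaw": [0, 0, 0, 0]
}}

```text
time: 7.95
ee_pos: [0.525, -0.1881, 0.1824]
tcp_rot: [180.0, 0.0, 90.0]
wrist_force: [-2.9, 0.7, 5.7]
opening: 0.0619
grasp_force: 33.6
```

>>> {"fn": "move_arm", "kwargs": {
  "jaw": [0.2, 0.1, 0.05, 0.05, 0.05],
  "delta_pos": [
    [0, 0, 0],
    [0, 0, 0],
    [0, 0, 0],
    [0, 0, 0],
    [0, 0, 0]
  ],
  "yaw": [0, 0, 0, 0, 0]
}}

```text
time: 8.37
ee_pos: [0.5249, -0.188, 0.1816]
tcp_rot: [-180.0, -0.0, 90.0]
wrist_force: [0.2, -0.0, -0.1]
opening: 0.0807
grasp_force: 0.0
```

>>> {"fn": "move_arm", "kwargs": {
  "jaw": [0.05, 0.05, 0.05, 0.05, 0.05, 0.05, 0.05, 0.05, 0.05, 0.05],
  "delta_pos": [
    [0, 0, 0.02],
    [0, 0, 0.03],
    [0, 0, 0.03],
    [0.001, 0.02, 0.02],
    [0.001, 0.035, 0],
    [0.001, 0.035, 0],
    [0.001, 0.035, 0],
    [0.001, 0.035, 0],
    [0.001, 0.03, 0],
    [0.001, 0.03, 0]
  ],
  "yaw": [0, 0, 0, 0, 0, 0, 0, 0, 0, 0]
}}

```text
time: 9.2
ee_pos: [0.5317, 0.0336, 0.2818]
tcp_rot: [180.0, -0.0, 90.0]
wrist_force: [1.0, -1.2, -0.0]
opening: 0.081
grasp_force: 0.0
```

```bash
python3 - <<'E'
from h import *
print(bot.get_obs()["ee_pos"])
for c in("top","side"): snap(c,c+"5")
print(locate("tin_large",(.5245,-.188),.004));print(locate("tray",(.525,-.188,.02),0,True))
a,b=[cv2.imread(f"pics/{c}5.png") for c in("top","side")]
cv2.imwrite("pics/c5.png",np.hstack([cv2.resize(a[230:350,385:495],(440,480)),cv2.resize(b[280:390,290:380],(360,440))[:480] if 0 else cv2.resize(b[280:400,290:380],(360,480))]))
E
```

```text
[0.53167898 0.03363708 0.28175924]
{('top', 'side'): (array([ 0.5258, -0.1892]), np.float64(0.122)), ('top',): (array([ 0.5264, -0.1891]), np.float64(0.085)), ('side',): (array([ 0.5239, -0.1882]), np.float64(0.158))}
{('top', 'side'): (array([ 0.5228, -0.1891,  0.0216]), np.float64(0.543)), ('top',): (array([ 0.5725, -0.2063,  0.0949]), np.float64(0.812)), ('side',): (array([ 0.5235, -0.1888,  0.0162]), np.float64(0.267))}
```

View pics/c5.png

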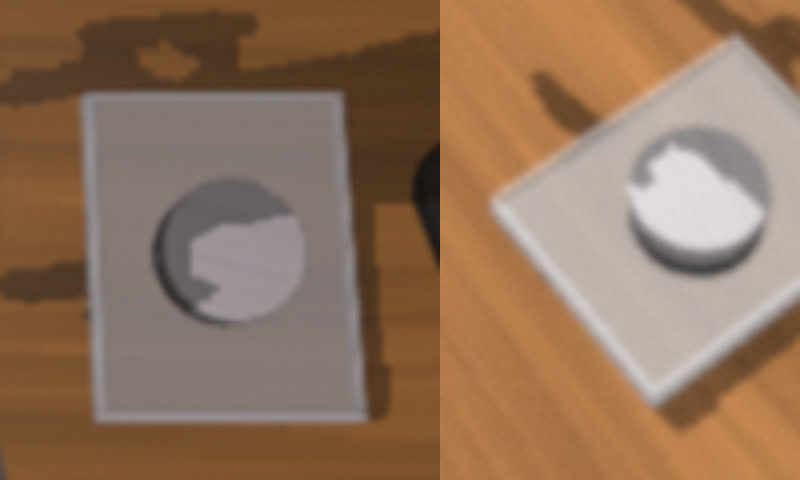

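The large tin lies flat, centred in the tray to about 1 mm (top crop 230,250; side 698,200). Next is the small tin.

>>> {"fn": "move_arm", "kwargs": {
  "jaw": [0.2, 0.2, 0.2, 0.2, 0.2, 0.2, 0.2, 0.2, 0.2, 0.2],
  "delta_pos": [
    [0.003, 0.025, 0],
    [0, 0.02, 0],
    [0, 0.01, -0.01],
    [0, 0, -0.02],
    [0, 0, -0.02],
    [0, 0, -0.02],
    [0, 0, -0.015],
    [0, 0, -0.01],
    [0, 0, -0.003],
    [0, 0, 0]
  ],
  "yaw": [0, 0, 0, 0, 0, 0, 0, 0, 0, 0]
}}

```text
time: 10.33
ee_pos: [0.5347, 0.0863, 0.1829]
tcp_rot: [-179.9, 0.0, 90.0]
wrist_force: [-0.8, 0.5, -0.1]
opening: 0.0684
grasp_force: 0.0
```

>>> {"fn": "move_arm", "kwargs": {
  "jaw": [0.3, 0.4, 0.5, 0.6, 0.6, 0.6, 0.6, 0.6],
  "delta_pos": [
    [0, 0, 0],
    [0, 0, 0],
    [0, 0, 0],
    [0, 0, 0],
    [0, 0, 0],
    [0, 0, 0],
    [0, 0, 0],
    [0, 0, 0]
  ],
  "yaw": [0, 0, 0, 0, 0, 0, 0, 0]
}}

```text
time: 11.0
ee_pos: [0.5353, 0.087, 0.1849]
tcp_rot: [179.9, -0.0, 90.0]
wrist_force: [-1.5, -1.0, 6.6]
opening: 0.0447
grasp_force: 20.5
```

```bash
python3 - <<'E'
from h import *
o=bot.get_obs();print(o["ee_pos"],o["tcp_rot"],o["opening"],o["grasp_force"])
b=snap("side","s6")
print(locate("tin_small",(.5345,.0865),.006,cams=("side",)))
cv2.imwrite("pics/c6.png",cv2.resize(b[180:270,230:350,::-1],None,fx=5,fy=5))
E
```

```text
[0.53527956 0.08697559 0.18493355] [ 1.79888946e+02 -2.52852945e-04  9.00021397e+01] 0.04471218423607379 20.46180605131667
{('side',): (array([0.5347, 0.0849]), np.float64(0.279))}
```

View pics/c6.png

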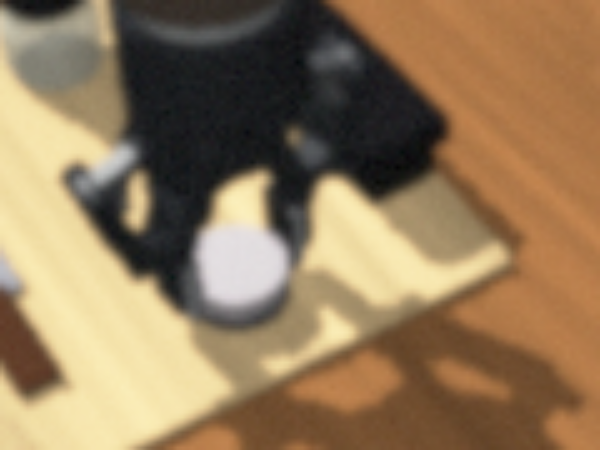

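The small tin is between the pads (crop 240,270). I lift it and carry it over the large one.

>>> {"fn": "move_arm", "kwargs": {
  "jaw": [0.6, 0.6, 0.6, 0.6, 0.6, 0.6, 0.6, 0.6, 0.6, 0.6],
  "delta_pos": [
    [0, 0, 0.005],
    [0, 0, 0.015],
    [0, 0, 0.025],
    [0, 0, 0.025],
    [0, 0, 0.02],
    [0, -0.01, 0.01],
    [-0.001, -0.02, 0],
    [-0.002, -0.03, 0],
    [-0.002, -0.03, 0],
    [-0.001, -0.03, 0]
  ],
  "yaw": [0, 0, 0, 0, 0, 0, 0, 0, 0, 0]
}}

```text
time: 11.93
ee_pos: [0.5284, -0.0346, 0.2833]
tcp_rot: [-180.0, 0.0, 90.0]
wrist_force: [-0.3, -1.2, -1.0]
opening: 0.0446
grasp_force: 20.8
```

>>> {"fn": "move_arm", "kwargs": {
  "jaw": [0.6, 0.6, 0.6, 0.6, 0.6, 0.6, 0.6, 0.6, 0.6, 0.6],
  "delta_pos": [
    [-0.001, -0.03, 0],
    [-0.001, -0.03, 0],
    [-0.001, -0.03, 0],
    [-0.001, -0.03, 0],
    [0, -0.02, 0],
    [0, -0.015, -0.01],
    [0, 0, -0.02],
    [0, 0, -0.02],
    [0, 0, -0.01],
    [0, 0, 0]
  ],
  "yaw": [0, 0, 0, 0, 0, 0, 0, 0, 0, 0]
}}

```text
time: 12.77
ee_pos: [0.5238, -0.1882, 0.2208]
tcp_rot: [-179.7, -0.1, 90.0]
wrist_force: [-0.5, -0.2, -0.7]
opening: 0.0445
grasp_force: 20.8
```

>>> {"fn": "move_arm", "kwargs": {
  "jaw": [0.6, 0.6, 0.6, 0.6, 0.6, 0.6, 0.6, 0.6],
  "delta_pos": [
    [0, 0, -0.005],
    [0, 0, -0.004],
    [0, 0, -0.003],
    [0, 0, -0.003],
    [0, 0, -0.002],
    [0, 0, -0.001],
    [0, 0, -0.001],
    [0, 0, 0]
  ],
  "yaw": [0, 0, 0, 0, 0, 0, 0, 0]
}}

```text
time: 13.43
ee_pos: [0.525, -0.1881, 0.2086]
tcp_rot: [179.8, 0.1, 90.0]
wrist_force: [-10.9, 1.6, 25.5]
opening: 0.045
grasp_force: 23.9
```

I pressed about 5 mm deeper than planned (25 N), so I relieve that before letting go.

>>> {"fn": "move_arm", "kwargs": {
  "jaw": [0.6, 0.6, 0.6, 0.6],
  "delta_pos": [
    [0, 0, 0.002],
    [0, 0, 0.002],
    [0, 0, 0.001],
    [0, 0, 0]
  ],
  "yaw": [0, 0, 0, 0]
}}

```text
time: 13.77
ee_pos: [0.5251, -0.188, 0.2099]
tcp_rot: [180.0, 0.0, 90.0]
wrist_force: [0.3, -0.3, -0.6]
opening: 0.0446
grasp_force: 21.7
```

>>> {"fn": "move_arm", "kwargs": {
  "jaw": [0.45, 0.35, 0.2, 0.2, 0.2, 0.2, 0.2, 0.2, 0.2],
  "delta_pos": [
    [0, 0, 0],
    [0, 0, 0],
    [0, 0, 0],
    [0, 0, 0],
    [0, 0, 0.02],
    [0, 0, 0.03],
    [0, 0.02, 0.02],
    [0, 0.03, 0.01],
    [0, 0.035, 0]
  ],
  "yaw": [0, 0, 0, 0, 0, 0, 0, 0, 0]
}}

```text
time: 14.52
ee_pos: [0.5253, -0.1032, 0.2926]
tcp_rot: [179.8, 0.1, 89.9]
wrist_force: [0.4, -0.2, -1.2]
opening: 0.0682
grasp_force: 0.0
```

>>> {"fn": "move_arm", "kwargs": {
  "jaw": [0.2, 0.2, 0.2, 0.2, 0.2],
  "delta_pos": [
    [0.001, 0.035, 0],
    [0.001, 0.035, 0],
    [0.001, 0.035, 0],
    [0.001, 0.035, 0],
    [0.001, 0.035, 0]
  ],
  "yaw": [0, 0, 0, 0, 0]
}}

```text
time: 14.93
ee_pos: [0.5296, 0.0736, 0.2898]
tcp_rot: [180.0, -0.0, 90.0]
wrist_force: [0.5, -0.4, -0.4]
opening: 0.0684
grasp_force: 0.0
```

```bash
python3 - <<'E'
from h import *
print(bot.get_obs()["ee_pos"])
for c in("top","side"): snap(c,c+"7")
for n,z in [("tin_large",.004),("tin_small",.032)]: print(n,locate(n,(.5245,-.188),z))
a,b=[cv2.imread(f"pics/{c}7.png") for c in("top","side")]
cv2.imwrite("pics/c7.png",np.hstack([cv2.resize(a[230:350,385:495],(440,480),interpolation=2),cv2.resize(b[280:400,290:380],(360,480),interpolation=2)]))
E
```

```text
[0.5296474  0.07364136 0.28977553]
tin_large {('top', 'side'): (array([ 0.5251, -0.1886]), np.float64(0.545)), ('top',): (array([ 0.5262, -0.189 ]), np.float64(0.555)), ('side',): (array([ 0.5227, -0.1901]), np.float64(0.522))}
tin_small {('top', 'side'): (array([ 0.5253, -0.1873]), np.float64(0.149)), ('top',): (array([ 0.527 , -0.1872]), np.float64(0.108)), ('side',): (array([ 0.5225, -0.1868]), np.float64(0.167))}
```

View pics/c7.png

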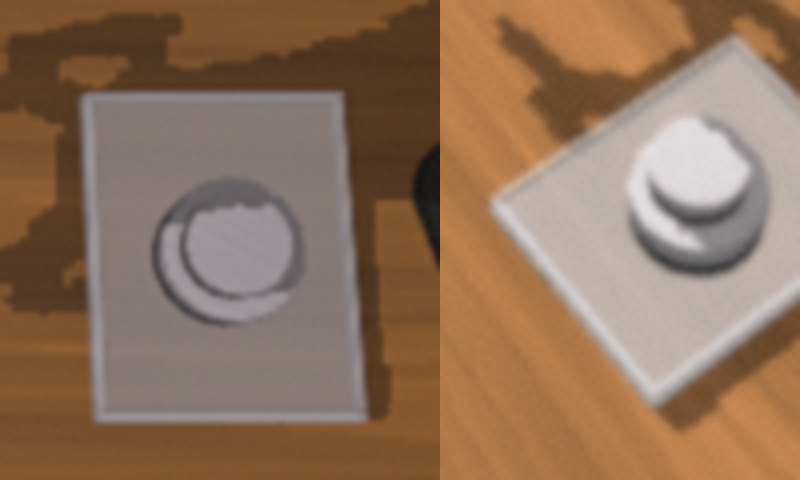

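Both tins stand concentric in the tray (top crop 240,250; side 700,165), with the small one within about 2 mm of centre. Now the jar on the board.

>>> {"fn": "move_arm", "kwargs": {
  "jaw": [0.2, 0.2, 0.2, 0.2, 0.2, 0.2, 0.2],
  "delta_pos": [
    [0.0025, 0.02, 0],
    [0.0025, 0.035, 0],
    [0.0025, 0.035, 0],
    [0.0025, 0.035, 0],
    [0.0025, 0.035, 0],
    [0, 0.0295, 0],
    [0, 0, -0.015]
  ],
  "yaw": [0, 0, 0, 0, 0, 0, 0]
}}

```text
time: 15.82
ee_pos: [0.5432, 0.2646, 0.2769]
tcp_rot: [179.8, -0.2, 90.1]
wrist_force: [0.0, 0.2, 0.5]
opening: 0.0683
grasp_force: 0.0
```

>>> {"fn": "move_arm", "kwargs": {
  "jaw": [0.2, 0.2, 0.2, 0.2, 0.3, 0.4, 0.5, 0.6, 0.6, 0.6],
  "delta_pos": [
    [0, 0, -0.025],
    [0, 0, -0.025],
    [0, 0, -0.014],
    [0, 0, 0],
    [0, 0, 0],
    [0, 0, 0],
    [0, 0, 0],
    [0, 0, 0],
    [0, 0, 0],
    [0, 0, 0]
  ],
  "yaw": [0, 0, 0, 0, 0, 0, 0, 0, 0, 0],
  "force": 30
}}

```text
time: 16.65
ee_pos: [0.543, 0.2615, 0.2126]
tcp_rot: [179.8, -0.0, 90.0]
wrist_force: [0.4, -1.4, 6.9]
opening: 0.0422
grasp_force: 30.2
```

>>> {"fn": "move_arm", "kwargs": {
  "jaw": [0.65, 0.65, 0.65, 0.65, 0.65, 0.65, 0.65],
  "delta_pos": [
    [0, 0, 0],
    [0, 0, 0],
    [0, 0, 0.005],
    [0, 0, 0.015],
    [0, 0, 0.02],
    [0, 0, 0.01],
    [0, 0, 0]
  ],
  "yaw": [0, 0, 0, 0, 0, 0, 0]
}}

```text
time: 17.23
ee_pos: [0.543, 0.2618, 0.2637]
tcp_rot: [179.8, -0.1, 90.0]
wrist_force: [0.1, -0.8, -1.2]
opening: 0.0422
grasp_force: 30.6
```

```bash
python3 - <<'E'
from h import *
b=snap("side","s8")
print(bot.get_obs()["ee_pos"],locate("jar",(.542,.261),.056,cams=("side",)))
cv2.imwrite("pics/c8.png",cv2.resize(b[110:250,170:330,::-1],None,fx=4,fy=4))
E
```

```text
[0.54272667 0.26165895 0.26194258] {('side',): (array([0.5435, 0.2636]), np.float64(0.266))}
```

View pics/c8.png

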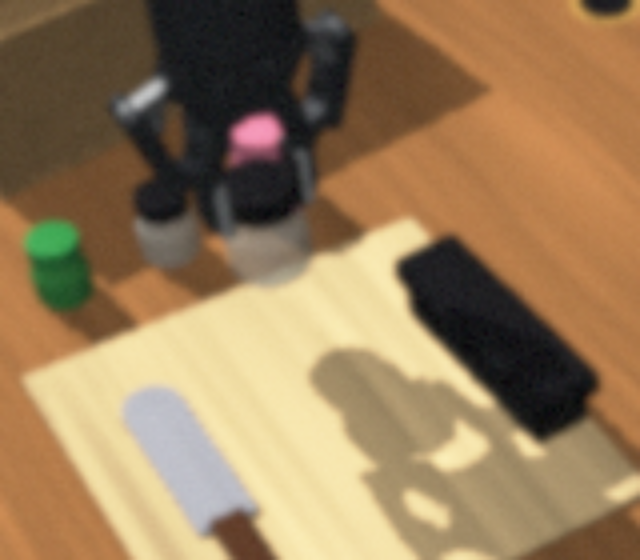

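The jar is held by the cap and lifted (crop 265,220). I carry it to the midpoint, turning the jaws so they close along y.

>>> {"fn": "move_arm", "kwargs": {
  "jaw": [0.65, 0.65, 0.65, 0.65, 0.65, 0.65, 0.65, 0.65, 0.65, 0.65],
  "delta_pos": [
    [0, 0, 0.02],
    [0, -0.015, 0.03],
    [0.0075, -0.03, 0],
    [0.0075, -0.03, 0],
    [0.0075, -0.03, 0],
    [0.0075, -0.03, 0],
    [0.0075, -0.03, 0],
    [0.0075, -0.03, 0],
    [0.0075, -0.03, 0],
    [0.0075, -0.03, 0]
  ],
  "yaw": [0, 0, -0.105, -0.105, -0.105, -0.105, -0.105, -0.105, -0.105, -0.105]
}}

```text
time: 18.17
ee_pos: [0.6024, 0.0049, 0.3091]
tcp_rot: [-179.9, 0.1, 41.6]
wrist_force: [0.3, 0.5, -0.3]
opening: 0.0425
grasp_force: 30.8
```

>>> {"fn": "move_arm", "kwargs": {
  "jaw": [0.65, 0.65, 0.65, 0.65, 0.65, 0.65, 0.65, 0.65, 0.65],
  "delta_pos": [
    [0.0075, -0.03, 0],
    [0.0075, -0.03, 0],
    [0.0075, -0.03, 0],
    [0.0075, -0.03, 0],
    [0.0075, -0.03, 0],
    [0.0075, -0.03, 0],
    [0.0075, -0.0125, 0],
    [0, 0, 0],
    [0, 0, 0]
  ],
  "yaw": [-0.105, -0.105, -0.105, -0.105, -0.105, -0.105, -0.101, 0, 0]
}}

```text
time: 18.92
ee_pos: [0.6549, -0.1867, 0.3087]
tcp_rot: [-179.9, 0.1, -0.0]
wrist_force: [-0.4, 0.6, -1.0]
opening: 0.0423
grasp_force: 30.8
```

>>> {"fn": "move_arm", "kwargs": {
  "jaw": [0.65, 0.65, 0.65, 0.65, 0.65, 0.65, 0.65, 0.65, 0.65],
  "delta_pos": [
    [0, 0, -0.02],
    [0, 0, -0.03],
    [0, 0, -0.025],
    [0, 0, -0.015],
    [0, 0, -0.008],
    [0, 0, -0.005],
    [0, 0, -0.001],
    [0, 0, -0.001],
    [0, 0, 0]
  ],
  "yaw": [0, 0, 0, 0, 0, 0, 0, 0, 0]
}}

```text
time: 19.67
ee_pos: [0.6552, -0.1857, 0.2067]
tcp_rot: [180.0, -0.1, 0.0]
wrist_force: [0.2, 0.1, -1.1]
opening: 0.0423
grasp_force: 30.8
```

>>> {"fn": "move_arm", "kwargs": {
  "jaw": [0.65, 0.65, 0.65, 0.65, 0.65],
  "delta_pos": [
    [0, 0, -0.001],
    [0, 0, 0],
    [0, 0, -0.001],
    [0, 0, 0],
    [0, 0, 0]
  ],
  "yaw": [0, 0, 0, 0, 0]
}}

```text
time: 20.08
ee_pos: [0.6553, -0.1859, 0.2065]
tcp_rot: [180.0, -0.2, 0.0]
wrist_force: [-3.8, 2.4, 12.3]
opening: 0.0421
grasp_force: 31.8
```

>>> {"fn": "move_arm", "kwargs": {
  "jaw": [0.55, 0.45, 0.3, 0.2, 0.2, 0.2, 0.2, 0.2, 0.2, 0.2],
  "delta_pos": [
    [0, 0, 0.001],
    [0, 0, 0],
    [0, 0, 0],
    [0, 0, 0],
    [0, 0, 0.015],
    [0, 0, 0.03],
    [0, 0, 0.03],
    [0, 0, 0.02],
    [-0.002, 0.03, 0],
    [-0.002, 0.03, 0]
  ],
  "yaw": [0, 0, 0, 0, 0, 0, 0, 0, 0.1, 0.1]
}}

```text
time: 20.92
ee_pos: [0.6511, -0.1268, 0.3012]
tcp_rot: [179.9, -0.1, 11.5]
wrist_force: [0.6, 1.1, -0.4]
opening: 0.068
grasp_force: 0.0
```

>>> {"fn": "move_arm", "kwargs": {
  "jaw": [0.2, 0.2, 0.2, 0.2, 0.2, 0.2, 0.2, 0.2],
  "delta_pos": [
    [-0.003, 0.03, 0],
    [-0.003, 0.03, 0],
    [-0.003, 0.03, 0],
    [-0.003, 0.03, 0],
    [-0.003, 0.03, 0],
    [-0.003, 0.03, 0],
    [-0.003, 0.03, 0],
    [-0.003, 0.03, 0]
  ],
  "yaw": [0.1, 0.1, 0.1, 0.1, 0.1, 0.1, 0.1, 0.1]
}}

```text
time: 21.58
ee_pos: [0.6266, 0.1154, 0.2995]
tcp_rot: [-180.0, 0.0, 57.6]
wrist_force: [0.4, -0.4, -0.9]
opening: 0.0683
grasp_force: 0.0
```

```bash
python3 - <<'E'
from h import *
print(bot.get_obs()["ee_pos"],bot.get_obs()["tcp_rot"])
for c in("top","side"): snap(c,c+"9")
print("jar",locate("jar",(.654,-.186),0));print("mug",locate("mug",(.75,-.186),0));print("tray",locate("tray",(.525,-.188,.02),0,True))
print("brush",locate("brush",(.628,.161,1.55),.006,True))
E
```

```text
[0.62658895 0.11537336 0.29950883] [-1.79996809e+02  8.53712311e-03  5.75662584e+01]
jar {('top', 'side'): (array([ 0.6538, -0.1853]), np.float64(0.14)), ('top',): (array([ 0.6548, -0.1851]), np.float64(0.141)), ('side',): (array([ 0.6515, -0.1866]), np.float64(0.122))}
mug {('top', 'side'): (array([ 0.7501, -0.1847]), np.float64(0.122)), ('top',): (array([ 0.7526, -0.1852]), np.float64(0.101)), ('side',): (array([ 0.7483, -0.186 ]), np.float64(0.134))}
tray {('top', 'side'): (array([ 0.5248, -0.1888,  0.0176]), np.float64(0.26)), ('top',): (array([ 0.5282, -0.1889,  0.0241]), np.float64(0.232)), ('side',): (array([ 0.5225, -0.1887,  0.0144]), np.float64(0.275))}
brush {('side',): (array([0.6255, 0.1615, 1.5288]), np.float64(0.151))}
```

View pics/top9.png

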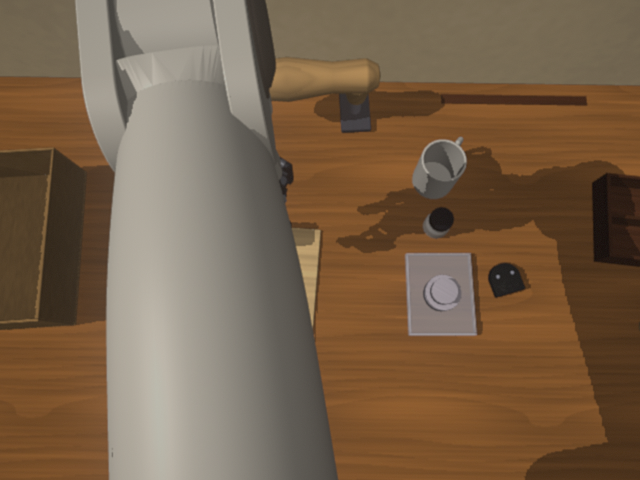

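The jar stands upright at (439,222) between tray and mug, within about 2 mm of the midpoint, and the mug, tins and heel are undisturbed. Last is the brush, which the arm hides here, but the side view has it where it was.

>>> {"fn": "move_arm", "kwargs": {
  "jaw": [0.2, 0.2, 0.2, 0.2, 0.2, 0.2],
  "delta_pos": [
    [0.0005, 0.015, 0],
    [0, 0.02, 0],
    [0, 0.0125, 0],
    [0, 0, -0.01],
    [0, 0, -0.02],
    [0, 0, -0.02]
  ],
  "yaw": [0.109, 0.109, 0.109, 0.109, 0.109, 0]
}}

```text
time: 22.58
ee_pos: [0.6278, 0.1612, 0.2499]
tcp_rot: [179.9, -0.0, 88.9]
wrist_force: [-0.0, -0.1, -0.3]
opening: 0.0687
grasp_force: 0.0
```

>>> {"fn": "move_arm", "kwargs": {
  "jaw": [0.2, 0.2, 0.2, 0.2, 0.3, 0.4, 0.5, 0.6, 0.6, 0.6],
  "delta_pos": [
    [0, 0, -0.02],
    [0, 0, -0.02],
    [0, 0, -0.012],
    [0, 0, 0],
    [0, 0, 0],
    [0, 0, 0],
    [0, 0, 0],
    [0, 0, 0],
    [0, 0, 0],
    [0, 0, 0]
  ],
  "yaw": [0, 0, 0, 0, 0, 0, 0, 0, 0, 0],
  "force": 50
}}

```text
time: 23.42
ee_pos: [0.628, 0.1615, 0.1997]
tcp_rot: [179.8, -0.0, 88.5]
wrist_force: [1.7, -0.4, 6.2]
opening: 0.0449
grasp_force: 52.2
```

>>> {"fn": "move_arm", "kwargs": {
  "jaw": [0.65, 0.65, 0.65, 0.65, 0.65, 0.65, 0.65],
  "delta_pos": [
    [0, 0, 0],
    [0, 0, 0],
    [0, 0, 0.005],
    [0, 0, 0.015],
    [0, 0, 0.02],
    [0, 0, 0.01],
    [0, 0, 0]
  ],
  "yaw": [0, 0, 0, 0, 0, 0, 0]
}}

```text
time: 24.0
ee_pos: [0.628, 0.1616, 0.2509]
tcp_rot: [179.8, -0.1, 88.5]
wrist_force: [0.7, -0.7, -1.7]
opening: 0.0452
grasp_force: 51.4
```

```bash
python3 - <<'E'
from h import *
b=snap("side","s10")
print(bot.get_obs()["ee_pos"],bot.get_obs()["tcp_rot"],locate("brush",(.627,.161,1.54),.056,True,cams=("side",)))
cv2.imwrite("pics/c10.png",cv2.resize(b[110:270,210:370,::-1],None,fx=3,fy=3))
E
```

```text
[0.6278022  0.16155359 0.24901846] [ 1.79860322e+02 -4.07576330e-02  8.85082559e+01] {('side',): (array([0.6276, 0.162 , 1.4692]), np.float64(0.392))}
```

View pics/c10.png

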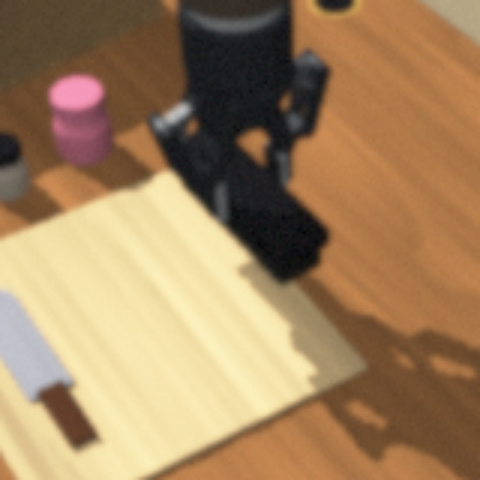

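The brush is level in the jaws and clear of the board (crop 260,225). I carry it over and turn it parallel to the tray.

>>> {"fn": "move_arm", "kwargs": {
  "jaw": [0.65, 0.65, 0.65, 0.65, 0.65, 0.65, 0.65, 0.65, 0.65, 0.65],
  "delta_pos": [
    [0, 0, 0.02],
    [0, 0, 0.03],
    [-0.007, -0.017, 0],
    [-0.007, -0.017, 0],
    [-0.007, -0.017, 0],
    [-0.007, -0.017, 0],
    [-0.007, -0.017, 0],
    [-0.007, -0.017, 0],
    [-0.007, -0.017, 0],
    [-0.007, -0.017, 0]
  ],
  "yaw": [0, 0, -0.102, -0.102, -0.102, -0.102, -0.102, -0.102, -0.102, -0.102]
}}

```text
time: 24.93
ee_pos: [0.5708, 0.0247, 0.2961]
tcp_rot: [-179.9, 0.1, 41.5]
wrist_force: [-0.5, -1.1, -1.1]
opening: 0.0451
grasp_force: 51.5
```

>>> {"fn": "move_arm", "kwargs": {
  "jaw": [0.65, 0.65, 0.65, 0.65, 0.65, 0.65, 0.65, 0.65, 0.65, 0.65],
  "delta_pos": [
    [-0.007, -0.017, 0],
    [-0.007, -0.017, 0],
    [-0.007, -0.017, 0],
    [-0.007, -0.017, 0],
    [-0.007, -0.017, 0],
    [-0.007, -0.017, 0],
    [-0.006, -0.0135, 0],
    [0, 0, -0.015],
    [0, 0, -0.02],
    [0, 0, 0]
  ],
  "yaw": [-0.102, -0.102, -0.102, -0.102, -0.102, -0.102, -0.099, 0, 0, 0]
}}

```text
time: 25.77
ee_pos: [0.5222, -0.0902, 0.258]
tcp_rot: [-179.9, 0.4, 1.0]
wrist_force: [-1.4, 0.4, -1.7]
opening: 0.0448
grasp_force: 51.3
```

>>> {"fn": "move_arm", "kwargs": {
  "jaw": [0.65, 0.65, 0.65, 0.65, 0.65, 0.65, 0.65],
  "delta_pos": [
    [0, 0, -0.02],
    [0, 0, -0.02],
    [0, 0, -0.015],
    [0, 0, -0.008],
    [0, 0, -0.004],
    [0, 0, 0],
    [0, 0, 0]
  ],
  "yaw": [0, 0, 0, 0, 0, 0, 0]
}}

```text
time: 26.35
ee_pos: [0.5237, -0.09, 0.1964]
tcp_rot: [180.0, -0.0, 1.0]
wrist_force: [-0.4, -0.2, -0.7]
opening: 0.0454
grasp_force: 51.4
```

>>> {"fn": "move_arm", "kwargs": {
  "jaw": [0.65, 0.65, 0.65, 0.65, 0.65, 0.65, 0.65],
  "delta_pos": [
    [0, 0, -0.002],
    [0, 0, -0.001],
    [0, 0, 0],
    [0, 0, -0.001],
    [0, 0, 0],
    [0, 0, 0],
    [0, 0, 0]
  ],
  "yaw": [0, 0, 0, 0, 0, 0, 0]
}}

```text
time: 26.93
ee_pos: [0.5237, -0.09, 0.1937]
tcp_rot: [180.0, -0.1, 1.0]
wrist_force: [-3.3, 1.6, 11.9]
opening: 0.0452
grasp_force: 52.7
```

```bash
python3 - <<'E'
from h import *
for c in("top","side"): snap(c,c+"11")
print(bot.get_obs()["ee_pos"],bot.get_obs()["wrist_force"],locate("brush",(.523,-.0905,.018),.0,True))
a,b=[cv2.imread(f"pics/{c}11.png") for c in("top","side")]
cv2.imwrite("pics/c11.png",np.hstack([cv2.resize(a[220:360,350:490],(400,400)),cv2.resize(b[230:390,240:400],(400,400))]))
E
```

```text
[ 0.52368788 -0.09005533  0.19364781] [-4.38625521  1.20242674 11.76974871] {('side',): (array([ 0.5235, -0.0889,  0.1103]), np.float64(0.441))}
```

View pics/c11.png

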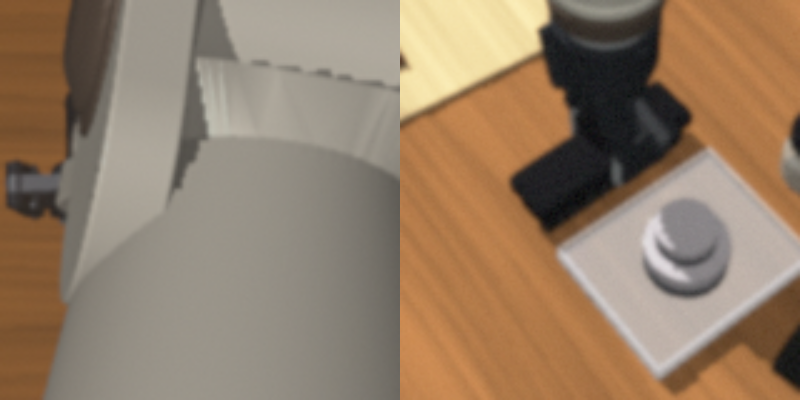

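The brush (side crop 590,165) is down beside the tray with a clear gap and carries contact force, so I let go with a small opening, lift straight up and back away.

>>> {"fn": "move_arm", "kwargs": {
  "jaw": [0.5, 0.42, 0.36, 0.36, 0.36, 0.36, 0.36, 0.36, 0.36, 0.36],
  "delta_pos": [
    [0, 0, 0.001],
    [0, 0, 0],
    [0, 0, 0],
    [0, 0, 0],
    [0, 0, 0.01],
    [0, 0, 0.02],
    [0, 0, 0.03],
    [0, 0, 0.03],
    [-0.01, 0.03, 0],
    [-0.01, 0.035, 0]
  ],
  "yaw": [0, 0, 0, 0, 0, 0, 0, 0, 0, 0]
}}

```text
time: 27.97
ee_pos: [0.5039, -0.0257, 0.2854]
tcp_rot: [180.0, -0.2, 0.8]
wrist_force: [-0.7, 1.4, -0.5]
opening: 0.0547
grasp_force: 0.0
```

>>> {"fn": "move_arm", "kwargs": {
  "jaw": [0.36, 0.36, 0.36, 0.36, 0.36, 0.36, 0.36, 0.36, 0.36, 0.36],
  "delta_pos": [
    [-0.01, 0.035, 0],
    [-0.01, 0.035, 0],
    [-0.01, 0.035, 0],
    [-0.01, 0.035, 0],
    [-0.01, 0.035, 0],
    [-0.01, 0.035, 0],
    [-0.01, 0.035, 0],
    [-0.01, 0.035, 0],
    [-0.01, 0.03, 0],
    [0, 0, 0]
  ],
  "yaw": [0, 0, 0, 0, 0, 0, 0, 0, 0, 0]
}}

```text
time: 28.8
ee_pos: [0.4377, 0.1128, 0.2821]
tcp_rot: [-173.3, 0.1, 12.8]
wrist_force: [0.8, -1.1, 0.3]
opening: 0.0549
grasp_force: 0.0
```

```bash
python3 - <<'E'
from h import *
for c in("top","side"): snap(c,c+"12")
print(bot.get_obs()["ee_pos"])
print("brush",locate("brush",(.523,-.0905,.018),.0,True));print("tray",locate("tray",(.525,-.188,.02),0,True))
print("jar",locate("jar",(.654,-.186),0));print("small",locate("tin_small",(.5245,-.187),.032))
a,b=[cv2.imread(f"pics/{c}12.png") for c in("top","side")]
cv2.imwrite("pics/c12.png",np.hstack([cv2.resize(a[130:360,370:530],(400,575)),cv2.resize(b[220:420,260:400],(400,575))]))
E
```

```text
[0.43833209 0.11168212 0.28197408]
brush {('top', 'side'): (array([ 0.5239, -0.0894,  0.0776]), np.float64(0.155)), ('top',): (array([ 0.5239, -0.0886,  0.0351]), np.float64(0.129)), ('side',): (array([ 0.5225, -0.0898,  0.1037]), np.float64(0.174))}
tray {('top', 'side'): (array([ 0.5242, -0.1888,  0.0195]), np.float64(0.26)), ('top',): (array([ 0.5272, -0.1883,  0.0314]), np.float64(0.254)), ('side',): (array([ 0.5225, -0.1887,  0.0229]), np.float64(0.252))}
jar {('top', 'side'): (array([ 0.6539, -0.1846]), np.float64(0.179)), ('top',): (array([ 0.655 , -0.1852]), np.float64(0.2)), ('side',): (array([ 0.6523, -0.1857]), np.float64(0.153))}
small {('top', 'side'): (array([ 0.5249, -0.1869]), np.float64(0.151)), ('top',): (array([ 0.5268, -0.1868]), np.float64(0.114)), ('side',): (array([ 0.5216, -0.1866]), np.float64(0.174))}
```

View pics/c12.png

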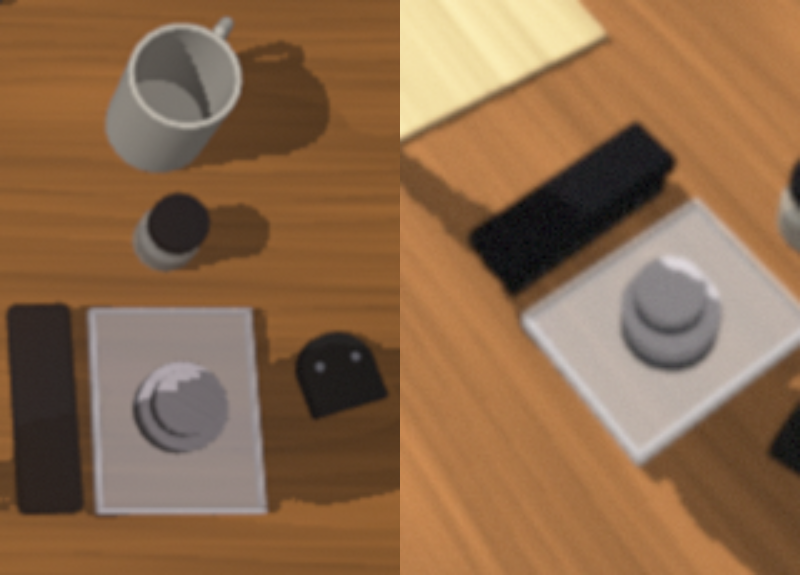

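The layout is right: brush left of the tray, jar midway, tins stacked. The brush looks a few degrees off parallel though, and the arm's last poses deviated. I check the joints and measure the brush's yaw from its dark pixels.

```bash
python3 - <<'E'
from h import *
o=bot.get_obs();print(np.round(o["q"],1),np.round(o["joint_efforts"],1),o["tcp_rot"])
M={}
for c in("top","side"):
    im=cv2.imread(f"pics/{c}12.png");v=cv2.GaussianBlur(im,(3,3),0).max(2)
    roi=cv2.dilate((sil(c,"brush",(.524,-.09,.05),0)>.5).astype(np.uint8),np.ones((9,9)))
    m=((v<62)&(roi>0));M[c]=m.astype(float);print(c,m.sum(),sil(c,"brush",(.524,-.09,.05),0).sum())
    k=cv2.minAreaRect(np.argwhere(m)[:,::-1].astype(np.float32));print(k)
print(fit("brush",(.523,-.09,.05),0,M,True))
# top-face edge lines of brush & tray rims (top view), back-projected
im=cv2.imread("pics/top12.png").astype(float)
E
```

```text
[ 12.6  -9.  -17.2  81.9   6.7 179.9] [ -0.  -37.   47.    0.    0.4  -0. ] [-1.73335465e+02  8.73138406e-02  1.26611649e+01]
top 2038 2485.7294117647057
((387.32244873046875, 293.4810485839844), (82.2695541381836, 25.837688446044922), 86.633544921875)
side 1812 2370.509803921569
((321.0384216308594, 291.80767822265625), (26.9029598236084, 74.607177734375), 56.3099365234375)
{('top', 'side'): (array([ 0.5232, -0.0889,  0.0773]), np.float64(0.205)), ('top',): (array([ 0.5245, -0.0879,  0.0581]), np.float64(0.177)), ('side',): (array([ 0.5239, -0.0896,  0.122 ]), np.float64(0.226))}
```

```bash
python3 - <<'E'
from h import *
g=cv2.GaussianBlur(cv2.imread("pics/top12.png"),(0,0),1).astype(float).sum(2)
def edge(r0,r1,c0,c1,sign,z,name):
    P=[]
    for r in range(r0,r1):
        d=np.diff(g[r,c0:c1])*sign;i=int(d.argmax())
        if 0<i<len(d)-1:
            den=d[i-1]-2*d[i]+d[i+1];P.append((r,c0+i+.5+.5*(d[i-1]-d[i+1])/den))
    P=np.array(P);k=np.polyfit(P[:,0],P[:,1],1)
    for _ in range(3):
        e=abs(P[:,1]-np.polyval(k,P[:,0]));Q=P[e<np.median(e)*2.5+.1];k=np.polyfit(Q[:,0],Q[:,1],1)
    A,B=[ray("top",(np.polyval(k,r),r),z) for r in(r0,r1)]
    print(name,len(Q),np.round(k,3),"yaw",round(float(np.arctan2(B[1]-A[1],B[0]-A[0]) if B[0]>A[0] else np.arctan2(A[1]-B[1],A[0]-B[0])),4),"y mid",round(float((A[1]+B[1])/2),4),"x",A[0].round(3),B[0].round(3))
edge(260,328,368,384,-1,.033,"brush L")
edge(260,328,391,403,1,.042,"brush R")
edge(260,328,401,413,1,.015,"tray L")
edge(260,328,468,482,-1,.015,"tray R")
for c in (383,388,393): print(c,[int(v) for v in g[246:262,c]],[int(v) for v in g[326:342,c]])
print([int(v) for v in g[290,368:416]])
E
```

```text
brush L 65 [5.40000e-02 3.58155e+02] yaw 0.0471 y mid -0.0662 x 0.582 0.461
brush R 43 [6.80000e-02 3.80455e+02] yaw 0.0466 y mid -0.1115 x 0.58 0.461
tray L 68 [4.10000e-02 3.94305e+02] yaw 0.0164 y mid -0.1263 x 0.586 0.463
tray R 68 [7.60000e-02 4.50931e+02] yaw 0.0158 y mid -0.2479 x 0.588 0.465
383 [277, 280, 284, 284, 262, 213, 159, 129, 124, 124, 124, 124, 125, 125, 124, 124] [113, 113, 114, 114, 114, 113, 112, 112, 123, 163, 218, 256, 268, 270, 273, 278]
388 [275, 279, 284, 283, 260, 207, 153, 126, 120, 122, 123, 123, 123, 123, 123, 123] [113, 113, 113, 113, 113, 111, 110, 113, 127, 167, 222, 258, 268, 269, 273, 279]
393 [275, 277, 280, 273, 242, 189, 143, 123, 119, 122, 122, 123, 123, 122, 122, 122] [113, 112, 111, 110, 111, 110, 110, 113, 133, 176, 225, 257, 267, 269, 271, 277]
[293, 293, 294, 293, 285, 255, 203, 153, 131, 127, 128, 127, 127, 127, 127, 128, 127, 127, 126, 127, 127, 125, 125, 125, 125, 125, 125, 124, 124, 121, 121, 130, 153, 181, 197, 199, 210, 249, 328, 417, 465, 462, 434, 418, 415, 417, 418, 419]
```

The brush is 1.8° from parallel, its gap to the tray is 14.8 mm and its ends are level within about 1 mm. The jar and tins are within about 2 mm and the gripper is clear, so I hand in.

```bash
python3 -c "
from workcell import bot
print(bot.job_done())"
```

```text
the job is handed in; nothing more can be done
None
```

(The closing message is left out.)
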